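# Clamp the lacquer tray on the slide jig

### The job

Build the clamp that holds the red lacquer tray on the slide carriage: thread the packing block that is as tall as the tray's wall onto the upright stud and set it flat on the carriage, then put the slotted strap on the stud on top of it, with its long end reaching straight across the tray's near rim so that it lies level on block and rim. Lower the strap gently onto the lacquer, do not shift the tray in its nest, and leave the shorter block, the lidded cup, the scraper and the brush where they are.

Things in the scene. Friction and masses are not known exactly. Their poses are not given: they have to be found in the camera images.
- carriage: Aluminium carriage plate, 225 x 215 mm, locked on the brass slide rail; it does not move. Its flat top is 36 mm above the counter. Origin at counter level, near the middle of the plate. z up; +x points from the stud to the tray (away from the robot, give or take 15 degrees of yaw); y runs along the rail.
- stud_foot (a point): Foot of the upright steel stud, on its axis at the plate's top. Same axes as the carriage. The stud is 12 mm in diameter, 54 mm tall, its top 7 mm tapered to 6 mm diameter. It stands 40 mm from the outer face of the tray's near wall; nothing else stands on the plate near it (brass nest strips 6 mm high hug the tray only).
- nest (a point): Centre of the tray's nest, on the plate's top, 105 mm in +x from the stud's foot: where the tray's origin is and must stay.
- tray: Loose vermilion lacquer tray, open on top, 130 (x) x 180 (y) x 30 mm high, wall 6 mm thick, lying in its nest on the carriage. Origin at the centre of its underside; its axes are parallel to the carriage's.
- tall_block: The taller dark hardwood packing block, 36 x 36 mm, 30 mm high (as high as the tray's wall), with a 17 mm vertical hole through its centre. Lies flat on the counter. Origin at the centre of its underside, on the hole's axis; x and y square to its sides, z up.
- low_block: The shorter packing block, same wood, footprint and hole but only 16 mm high. Not needed; leave it. Origin at the centre of its underside.
- strap: Dark hardwood clamp strap, a bar 110 (x) x 30 (y) x 10 mm thick, lying flat on the counter, with a slot through it (26 mm along x, 17 mm along y) and an upright grip rib on top. Origin at the centre of the slot, on the underside; z up. The short end is 30 mm from the origin in -x, the long end (toe) 80 mm in +x. The rib is 12 mm thick (y), 40 mm long (x from 16 to 56 mm) and rises from the bar's top at 10 mm to 36 mm above the underside.
- strap_grip (a point): Middle of the strap's rib, a place to pinch it across its 12 mm thickness (along the strap's y): 36 mm in +x from the strap's origin and 25 mm above the underside.
- strap_toe (a point): Tip of the strap's long end, on the underside, 80 mm in +x from the strap's origin.
- scraper: Flat dark horn scraper, about 125 x 50 x 5 mm; bystander. Origin on its underside.
- cup: Lidded celadon cup, 86 mm across, 108 mm high; bystander. Origin at the centre of its underside.
- brush: Brush lying on the counter; bystander. Origin on its underside.
Mind the look-alikes: they are no part of the job. There is more than one size of the tray; the job needs the smaller.

How it is judged:
By the outcome, as a careful person would: the job done as asked, in the order asked, and still so for the second after the job is handed in, with the robot touching nothing.
It also fails if it takes over 58 s, if anything falls off the work surface, if the arm or the gripper's body presses on something with over 40 N, if the wrist force passes 120 N, or if a joint passes its speed limit or range.

### The arm

A 6-joint arm with a two-finger parallel gripper is mounted at the origin on the work surface. World frame = base frame: x ahead of the robot, y to its left, z up, the work surface at z = 0. Lengths are in mm, angles in degrees, forces in N, time in s.
With the tool pointing down it reaches from about 300 to 850 mm from the base axis. Payload 4.2 kg.
Tool frame: the origin (TCP) lies at the very end of the fingers, on their centre line; the grasp point (between the pads) lies env.pinch_z behind it (env.pinch_z is the distance from the TCP to the grasp point, in mm); z points along the fingers, y is the line along which they close (so a half turn about z gives the same grasp; the last joint's range is limited). The gripper opens to 91 mm and grips with 3 to 60 N. Pads are 32 mm wide; open, the fingers measure 118 mm over their backs; the gripper's body (76 mm by 178 mm) begins 60 mm behind the grasp point.
Start: joints at [-71.62, 18.312, 89.639, -0, 72.044, -1.146], TCP at [192.192, -541.946, 213.976] pointing down, gripper open.
Joint ranges: [-177.97, 177.97], [-48.28, 115.42], [12.27, 149.76], [-77.06, 257.06], [2.81, 150.46], [-146.56, 146.56]. Speed limits (degrees/s): [147.25, 147.25, 180, 180, 180, 180].

### API

Orientations are given as [roll, pitch, yaw] about the fixed x, y, z axes, in that order (R = Rz(yaw) Ry(pitch) Rx(roll)).
In Python, from workcell import state, vision, job_done, env gives the robot as it stands.
- The arm moves only by the tool servo_tool, never from a script. Its argument "rows" is a list of rows, each a list of 5 numbers: the shift along the tool's x, y, z scaled (see below), then the turn about the tool's z scaled (see below), then the opening, from 0 (shut) to 1 (fully open). A call has 1 to 20 rows; each row is the pose to reach, as a shift and turn from the pose commanded when the call began, along the tool's axes at that moment; what a row does not reach only later rows make up. The controller multiplies each number of a shift by 200 mm and each number of a turn by 90 degrees. A row lasts 1/12 s, in which the tool goes at most 41.7 mm and 7.16 degrees, less where a joint would pass 70% of its speed; a pose out of reach is approached as far as the arm can. A call with a number of a shift or a turn outside -1 to 1 is refused whole. A call with a gripper value outside its range is refused whole. The fingers move at their own pace and stop on an object; "force" is the grip in N (left out, the last holds). Time passes only in rows, so rows that repeat a pose let the fingers close. It gives the time, the measured TCP pose, the force, the opening and the grip force at its end, in the units of the state.
- state(): the state, without advancing time (a new reading comes with each control period).
- vision.grab_frame(name): name is "scene" or "top" or "wrist"; returns the picture (420x560x3 uint8, red, green, blue); there is no depth.
- vision.camera_info(name): a dict with "vertical_fov" (degrees; the focal length in pixels is half the picture's height over the tangent of half this angle, whatever the lens; pixels are square), "cx", "cy" (the principal point, pixels), "distortion" ([k1, k2, p1, p2, k3] as OpenCV has them; the pictures are not rectified), "T" (4x4, takes a point from camera to world coordinates). Camera axes: x right, y up, looking along -z (the intrinsics and any distortion apply to the point x, -y, -z); pixel columns grow to the right and rows downward; lengths in mm; the calibration is good to about 2 mm. A picture is of the moment at which its call begins: read the wrist's pose just before it. camera_info takes no time and is no camera call; for the wrist camera it gives the pose at the moment of the call.
- job_done(): hands the job in; it is judged then, once.
The state is a dict: "time_s": time; "qpos": joint angles; "qvel": joint speeds; "effort": joint torques, N m; "ee_pos": TCP position; "ee_rot": TCP orientation; "force": force on the tool from outside, world axes, zero at the start; "torque": the same for the moment, N m; "gripper_width": finger opening in mm; "gripper_force": force on a finger pad.
Only numpy, scipy, OpenCV 4.12 (cv2) and the standard library are available. Lean on these libraries where they do the work, as an engineer would, in place of code of your own. Each camera call takes 0.05 s, during which the arm holds its last target. There are 200 camera calls.

## Working session

There is one attempt and no reset: what is moved stays moved. The work goes in short steps, Python scripts to look and compute and a tool call to move; the robot and the scene stay as the last step left them, time stands still between calls to the robot, and variables do not carry over. Pictures are saved under pics/ and viewed, at most 10 in all, crops included, and the job is handed in when it is done.

Besides the shell and the picture viewer there is one more tool, called after "Request:" as name(argument=value, ...) on one line, values as JSON. servo_tool: Moves the arm, as the interface text tells. Its arguments: {"type":"object","properties":{"rows":{"type":"array"},"force":{"type":"number"}},"required":["rows"]}

```bash
mkdir -p pics; ls; cat > h.py <<'E'
import numpy as np, cv2
from workcell import state, vision, job_done, env
def K(i):
    f=210/np.tan(np.radians(i["vertical_fov"])/2)
    return np.array([[f,0,i["cx"]],[0,f,i["cy"]],[0,0,1.]]),np.array(i["distortion"],float)
def rays(i,px):
    k,d=K(i); u=cv2.undistortPoints(np.array(px,float).reshape(-1,1,2),k,d).reshape(-1,2)
    T=np.array(i["T"]); v=np.c_[u[:,0],-u[:,1],-np.ones(len(u))]@T[:3,:3].T
    return T[:3,3],v
def onz(i,px,z):
    o,v=rays(i,px); return o+v*((z-o[2])/v[:,2])[:,None]
def proj(i,P):
    k,d=K(i);T=np.array(i["T"]);c=(np.array(P,float).reshape(-1,3)-T[:3,3])@T[:3,:3]
    return cv2.projectPoints(c*[1,-1,-1],np.zeros(3),np.zeros(3),k,d)[0].reshape(-1,2)
def grab(n,name):
    i=vision.camera_info(n); a=vision.grab_frame(n); cv2.imwrite(f"pics/{name}.png",a[:,:,::-1]); return i,a
E
python3 - <<'E'
from h import *
print(state(), env.pinch_z)
for n in("scene","top","wrist"):
    i,a=grab(n,n+"0"); print(n,i)
E
```

```text
pics
{'time_s': 0.0, 'qpos': array([-7.16199659e+01,  1.83497864e+01,  8.97099342e+01, -6.09864774e-04,
        7.20418907e+01, -1.14524174e+00]), 'qvel': array([ 0.02063687, -0.05193135,  0.02937799,  0.08370597,  0.0552868 ,
        0.01492945]), 'effort': array([ 1.65425276e-04, -4.12464094e+01, -2.31966734e+01,  7.22916378e-02,
        4.55727917e-02, -1.46827874e-04]), 'ee_pos': array([ 192.0155631 , -541.43205753,  213.11496139]), 'ee_rot': array([-1.79898397e+02, -1.45119136e-03,  1.95254631e+01]), 'force': array([-0.45138887, -0.49676869, -0.37156832]), 'torque': array([ 0.00871377, -0.03692294,  0.03645981]), 'gripper_force': 0.0, 'gripper_width': 91.49272166247911} 18.8
scene {'vertical_fov': 42.18355858072564, 'cx': 285.89089396758516, 'cy': 211.64048062581588, 'distortion': array([-0.03943483,  0.        ,  0.        ,  0.        ,  0.        ]), 'T': array([[-7.12481048e-01, -5.40258788e-01,  4.47762435e-01,
         1.07004083e+03],
       [ 7.01688739e-01, -5.50306141e-01,  4.52543992e-01,
         6.61931069e+02],
       [ 1.91554913e-03,  6.36618876e-01,  7.71176204e
[... 467 characters left out ...]
00],
       [-2.75171840e-03,  1.27394791e-01,  9.91848272e-01,
         1.42251742e+03],
       [ 0.00000000e+00,  0.00000000e+00,  0.00000000e+00,
         1.00000000e+00]])}
wrist {'vertical_fov': 67.26967965082375, 'cx': 280.41531914471557, 'cy': 208.36938457730358, 'distortion': array([0.01531841, 0.        , 0.        , 0.        , 0.        ]), 'T': array([[ 3.35150919e-01,  9.05775671e-01,  2.59315050e-01,
         2.63719388e+02],
       [-9.42163107e-01,  3.22671837e-01,  9.06176918e-02,
        -5.15899756e+02],
       [-1.59436268e-03, -2.74687675e-01,  9.61532183e-01,
         3.84351804e+02],
       [ 0.00000000e+00,  0.00000000e+00,  0.00000000e+00,
         1.00000000e+00]])}
```

View pics/top0.png

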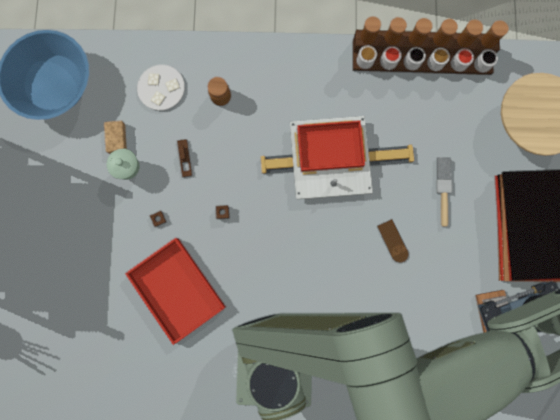

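View pics/scene0.png

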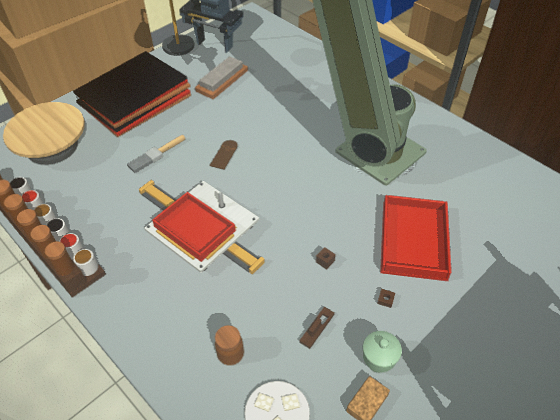

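The top view shows the stud at about (334,184) and the tray at (331,146) on the carriage. The strap is at (185,158), with the blocks at (158,219) and (222,213). In the scene view the block at (325,257) looks taller than the one at (386,297). Next I'll zoom in and measure.

```bash
python3 - <<'E'
from h import *
t=cv2.imread("pics/top0.png"); s=cv2.imread("pics/scene0.png")
c=lambda a,x,y,w,h:cv2.resize(a[y:y+h,x:x+w],(400,300),interpolation=cv2.INTER_CUBIC)
cv2.imwrite("pics/z1.png",np.vstack([np.hstack([c(t,140,135,120,90),c(t,280,110,120,90)]),np.hstack([c(s,290,230,120,120),c(s,140,170,136,102)])]))
ti=vision.camera_info("top");si=vision.camera_info("scene")
for n,a,i,boxes in(("top",t,ti,[(145,205,25,25),(210,200,25,25),(172,135,25,48)]),("scene",s,si,[(370,285,35,25),(310,243,30,30),(295,300,45,50)])):
  for x,y,w,h in boxes:
    g=a[y:y+h,x:x+w].astype(int); m=((g.max(2)<115)&(g[:,:,2]>g[:,:,0]+8)).astype(np.uint8)
    cs=max(cv2.findContours(m,0,cv2.CHAIN_APPROX_NONE)[0],key=cv2.contourArea)+[x,y]
    r=cv2.minAreaRect(cs.astype(np.float32)); print(n,r,[onz(i,[r[0]],z)[0].round(0)[:2] for z in(0,8,15,30)])
print(onz(ti,[(334,184)],90)[0], onz(ti,[(331,146)],36)[0])
E
```

```text
top ((157.54638671875, 218.47938537597656), (12.488758087158203, 12.79336166381836), 66.03751373291016) [array([401., 347.]), array([400., 345.]), array([400., 343.]), array([398., 339.])]
top ((222.0, 211.5), (13.0, 12.0), 90.0) [array([426., 162.]), array([425., 161.]), array([424., 160.]), array([423., 158.])]
top ((184.19866943359375, 157.8409423828125), (37.04017639160156, 10.185132026672363), 81.57302856445312) [array([580., 279.]), array([579., 277.]), array([577., 276.]), array([574., 273.])]
scene ((385.8113098144531, 297.6603698730469), (14.834939002990723, 15.933823585510254), 15.94539737701416) [array([399., 341.]), array([404., 343.]), array([408., 345.]), array([416., 349.])]
scene ((324.8461608886719, 257.73077392578125), (17.75040626525879, 16.91835594177246), 33.690067291259766) [array([419., 151.]), array([424., 154.]), array([428., 157.]), array([436., 164.])]
scene ((316.3973083496094, 327.0162353515625), (13.601470947265625, 43.96583557128906), 36.02737808227539) [array([582., 274.]), array([585., 277.]), array([588., 279.]), array([595., 284.])]
[ 498.49397954 -148.95249761   90.        ] [ 616.92198098 -145.00907828   36.        ]
```

View pics/z1.png

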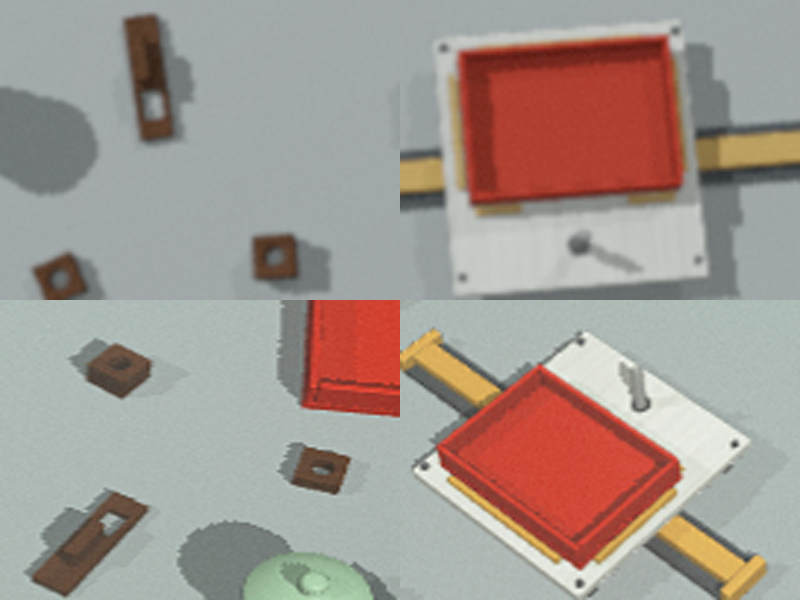

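The tall block is at about (424,159) and the two views agree on height. The strap lies with its slot towards the robot. I'll fly over the stud for a close look first.

Request:
servo_tool(rows=[[0.7,-0.445,-0.05,0,1],[0.7,-0.445,-0.05,0,1],[0.7,-0.445,-0.05,0,1],[0.7,-0.445,-0.05,0,1]])

```text
time_s: 0.48
ee_pos: [294.9, -409.7, 223.7]
ee_rot: [-180.0, -0.0, 19.5]
force: [0.7, 0.3, -0.5]
gripper_width: 91.1
gripper_force: 0.0
```

Request:
servo_tool(rows=[[0.7,-0.445,-0.05,0,1],[0.7,-0.445,-0.05,0,1],[0.7,-0.445,-0.05,0,1],[0.7,-0.445,-0.05,0,1]])

```text
time_s: 0.82
ee_pos: [397.3, -278.7, 234.0]
ee_rot: [180.0, 0.0, 19.5]
force: [0.9, 0.1, 0.6]
gripper_width: 91.1
gripper_force: 0.0
```

Request:
servo_tool(rows=[[0.7,-0.445,-0.05,0.217,1],[0.7,-0.445,-0.05,0.217,1],[0.7,-0.445,-0.05,0.217,1],[0.7,-0.445,-0.05,0.217,1],[0.7,-0.445,-0.05,0.217,1],[0.7,-0.445,-0.05,0.217,1]])

```text
time_s: 1.32
ee_pos: [500.6, -147.2, 243.7]
ee_rot: [-179.9, -0.0, 0.3]
force: [-0.2, -0.0, 0.1]
gripper_width: 91.3
gripper_force: 0.0
```

```bash
python3 - <<'E'
from h import *
print(state()["ee_pos"],state()["ee_rot"])
i,a=grab("wrist","w1"); np.save("w1T.npy",i["T"])
E
```

```text
[ 500.62890382 -147.15443209  243.71937848] [-1.79948479e+02 -3.38881466e-02  2.56738811e-01]
```

View pics/w1.png

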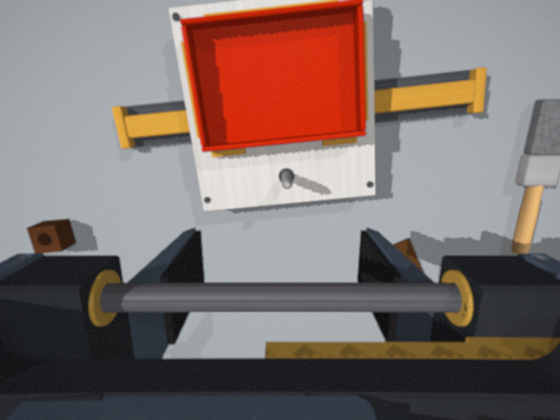

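The wrist view shows the stud top near (286,173), the tray's near rim running from (205,150) to (363,134), and the plate's near corners at (205,210) and (377,195). The tall block is at (50,237). Now measuring the rim lines, the stud and the block.

```bash
python3 - <<'E'
from h import *
a=cv2.imread("pics/w1.png").astype(int); i=vision.camera_info("wrist"); i["T"]=np.load("w1T.npy")
B,G,R=a[:,:,0],a[:,:,1],a[:,:,2]
red=(R>120)&(G<70)&(B<70); red[230:]=0
# near edge: last red row per column; side edges: first/last red col
cols=np.arange(222,348); ed=np.array([(c,np.where(red[:,c])[0].max()+.5) for c in cols])
rows=np.arange(40,125); L=np.array([(np.where(red[r])[0].min()-.5,r) for r in rows]); Rt=np.array([(np.where(red[r])[0].max()+.5,r) for r in rows])
def line(P):
    x=P[:,:2]; 
    for _ in range(4):
        c=x.mean(0); u=np.linalg.svd(x-c)[2][0]; n=np.array([-u[1],u[0]]); e=(x-c)@n; x=x[abs(e)<max(1.5*e.std(),.3)]
    return c,u,e.std()
ls=[line(onz(i,p,66)) for p in(ed,L,Rt)]
for c,u,s in ls: print(c.round(1),np.degrees(np.arctan2(u[1],u[0])).round(2),s.round(2))
def X(p,q): return p[0]+p[1]*np.linalg.solve(np.c_[p[1],-q[1]],q[0]-p[0])[0]
nl,nr=X(ls[0],ls[1]),X(ls[0],ls[2]); print("corners",nl,nr,np.linalg.norm(nl-nr))
m=(nl+nr)/2; d=(nl-nr)/np.linalg.norm(nl-nr); xa=np.array([d[1],-d[0]]); print("yaw",np.degrees(np.arctan2(xa[1],xa[0])),"stud",m-40*xa)
st=m-40*xa
print("stud proj foot,top",proj(i,[[*st,36],[*st,90]]))
print("holes?",onz(i,[(208,200),(370,184)],36))
# block by dark brown
m=((a.max(2)<120)&(R>B+15)&~red).astype(np.uint8); m[:,110:]=0; m[:210]=0; m[256:]=0
cs=max(cv2.findContours(m,0,1)[0],key=cv2.contourArea); print(cv2.minAreaRect(cs))
cv2.imwrite("pics/z2.png",np.hstack([cv2.resize(a[y:y+60,x:x+80].astype(np.uint8),(400,300),interpolation=2) for x,y in((245,145),(15,205))]))
print(proj(i,[[424,159,0],[424,159,30]]))
E
```

```text
[ 550.8 -151.8] -84.08 0.2
[610.7 -54.5] -174.28 0.2
[ 615.3 -232.4] -174.22 0.17
corners [541.38993039 -61.46997411] [ 559.69663413 -238.00871729] 177.48538881993136
yaw 5.920293909421566 stud [ 510.75662841 -153.86513969]
stud proj foot,top [[286.00525013 174.92379638]
 [286.84305881 183.81075184]]
holes? [[ 478.85370569  -57.61502335   36.        ]
 [ 500.11356184 -256.39666135   36.        ]]
((51.50000762939453, 236.0), (32.57145690917969, 42.058284759521484), 71.56504821777344)
[[ 59.16171662 230.98588015]
 [ 43.37294633 238.95687406]]
```

View pics/z2.png

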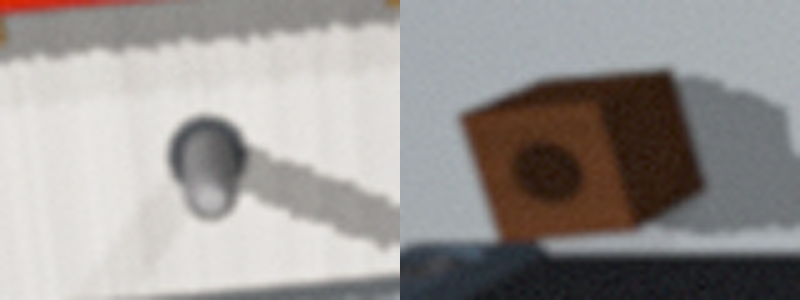

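Stud foot is about (510,-154) and carriage yaw is 5.9°. The direct stud pixels agree with the tray geometry to about 1 mm. Next I'll get the block's yaw and check that the arm has settled.

```bash
python3 - <<'E'
from h import *
i=vision.camera_info("wrist"); i["T"]=np.load("w1T.npy")
p=onz(i,[(27.4,228.6),(55,225),(62,250.6),(35,253),(44.4,239.4)],30); print(p.round(1)); 
for k in range(4):
    d=p[(k+1)%4]-p[k]; print(np.linalg.norm(d).round(1),np.degrees(np.arctan2(d[1],d[0])).round(1))
print("stud",onz(i,[(286.4,176.2)],36),onz(i,[(287,184.3)],90))
s=state();print(s["time_s"],s["ee_pos"],s["ee_rot"],np.abs(s["qvel"]).max(), s["qpos"])
E
```

```text
[[438.1 176.3  30. ]
 [443.1 140.6  30. ]
 [407.8 138.2  30. ]
 [404.3 173.6  30. ]
 [423.4 157.8  30. ]]
36.0 -82.0
35.4 -176.1
35.6 95.6
33.9 4.5
stud [[ 509.19773088 -154.36006386   36.        ]] [[ 510.23637816 -154.03530125   90.        ]]
1.3667 [ 499.26636052 -148.70540578  243.5622893 ] [1.79992397e+02 5.04098798e-02 1.84994723e-01] 2.7426773368935855 [-1.78362688e+01  1.24065337e+01  9.35776748e+01 -2.37380075e-02
  7.40613775e+01  7.19852609e+01]
```

Request:
servo_tool(rows=[[-0.215,-0.785,0.11,0,1],[-0.215,-0.785,0.11,0,1],[-0.215,-0.785,0.11,0,1],[-0.215,-0.785,0.11,0,1]])

```text
time_s: 1.7
ee_pos: [454.2, 7.1, 221.4]
ee_rot: [180.0, 0.1, -0.2]
force: [0.7, 1.3, 0.1]
gripper_width: 91.1
gripper_force: 0.0
```

Request:
servo_tool(rows=[[-0.215,-0.785,0.11,-0.063,1],[-0.215,-0.785,0.11,-0.063,1],[-0.215,-0.785,0.11,-0.063,1],[-0.215,-0.785,0.11,-0.063,1],[-0.215,-0.785,0.11,-0.063,1],[-0.215,-0.785,0.11,-0.063,1],[-0.215,-0.785,0.11,-0.063,1]])

```text
time_s: 2.28
ee_pos: [412.8, 162.9, 199.9]
ee_rot: [179.9, 0.0, 5.6]
force: [-0.7, -0.3, 0.0]
gripper_width: 91.3
gripper_force: 0.0
```

```bash
python3 - <<'E'
from h import *
s=state();print(s["time_s"],s["ee_pos"],s["ee_rot"])
i,a=grab("wrist","w2"); np.save("w2T.npy",i["T"]); a=a.astype(int)
R,G,B=a[:,:,0],a[:,:,1],a[:,:,2]
m=((a.max(2)<150)&(R>B+12)).astype(np.uint8); u=proj(i,[[423.4,157.8,30]])[0].round().astype(int); print(u)
x,y=u-[45,38]
# top face is the lighter brown
g=m[y:y+75,x:x+90]; cs=max(cv2.findContours(g,0,1)[0],key=cv2.contourArea)+[x,y]
r=cv2.minAreaRect(cs); print(r, onz(i,[r[0]],30))
print("edge vals",R[u[1]-25:u[1]+30:3,u[0]+12],R[u[1]+12,u[0]-40:u[0]+40:4])
cv2.imwrite("pics/z3.png",cv2.resize(a[y:y+75,x:x+90,::-1].astype(np.uint8),(720,600),interpolation=2)); print(x,y)
E
```

```text
2.2833 [412.82938334 162.88560002 199.90905804] [1.79937546e+02 5.12917276e-03 5.64303582e+00]
[286 181]
((285.5, 178.5), (33.0, 35.0), 0.0) [[425.92079594 158.37524755  30.        ]]
edge vals [167 165  57  92  89  92  91  97 100  93 100  97 102  96 111 123 172 167
 171] [168 167 159 160 160 159 107 101  99 102  98 100  97 103 115 114 112 111
 113 125]
241 143
```

View pics/z3.png

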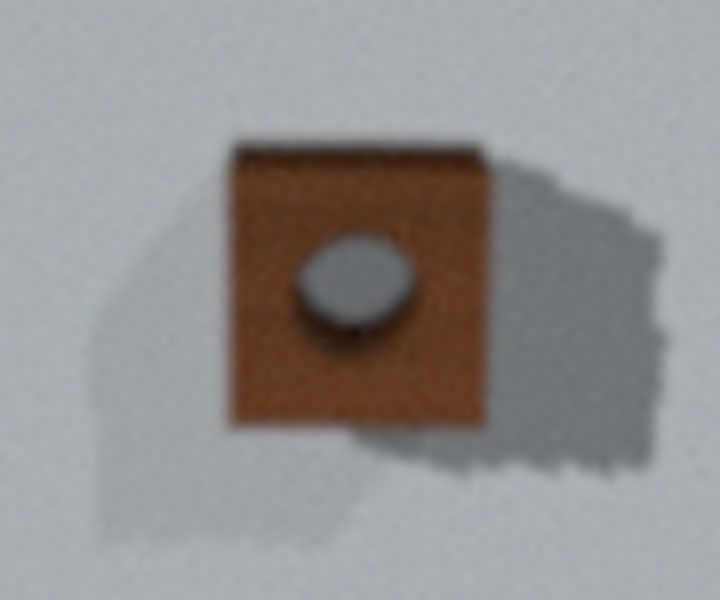

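The block sits square to the tool, with its top face centred at (286,180), so block = (424,158). Now to grasp it.

Request:
servo_tool(rows=[[0.053,0.036,0.3,0,1],[0.053,0.036,0.5,0,1],[0.053,0.036,0.7,0,1],[0.053,0.036,0.85,0,1],[0.053,0.036,0.93,0,1],[0.053,0.036,0.98,0,1],[0.053,0.036,0.98,0,1],[0.053,0.036,0.98,0,0.6],[0.053,0.036,0.98,0,0.5],[0.053,0.036,0.98,0,0.35],[0.053,0.036,0.98,0,0.35],[0.053,0.036,0.98,0,0.3],[0.053,0.036,0.98,0,0.3],[0.053,0.036,0.98,0,0.3]], force=25)

```text
time_s: 3.5
ee_pos: [424.2, 158.1, 4.2]
ee_rot: [-180.0, -0.0, 5.7]
force: [0.1, -0.8, 0.5]
gripper_width: 47.3
gripper_force: 0.0
```

Request:
servo_tool(rows=[[0,0,0,0,0.2],[0,0,0,0,0.2],[0,0,0,0,0.2],[0,0,0,0,0.2],[0,0,0,0,0.2],[0,0,0,0,0.2]])

```text
time_s: 4.0
ee_pos: [424.1, 158.0, 4.0]
ee_rot: [-180.0, -0.0, 5.7]
force: [-0.9, 0.1, 2.6]
gripper_width: 35.8
gripper_force: 25.0
```

Request:
servo_tool(rows=[[0,0,-0.05,0,0.2],[0,0,-0.2,0,0.2],[0,0,-0.4,0,0.2],[0,0.1,-0.55,0,0.2],[0,0.25,-0.62,0,0.2],[0,0.4,-0.62,0,0.2],[0,0.6,-0.62,0,0.2],[0,0.8,-0.62,0,0.2],[0,0.98,-0.62,0,0.2]])

```text
time_s: 4.75
ee_pos: [443.1, -39.1, 128.0]
ee_rot: [180.0, -0.0, 5.7]
force: [0.8, 0.9, -0.7]
gripper_width: 35.9
gripper_force: 25.0
```

Request:
servo_tool(rows=[[0.02,0.2,0,0,0.2],[0.02,0.4,0,0,0.2],[0.02,0.55,0,0,0.2],[0.02,0.6155,0,-0.003,0.2],[0.02,0.6155,0,-0.003,0.2],[0.02,0.6155,0,-0.003,0.2],[0.02,0.6155,0,-0.003,0.2]])

```text
time_s: 5.33
ee_pos: [459.0, -158.4, 127.6]
ee_rot: [-180.0, 0.1, 5.9]
force: [-0.7, 0.5, -1.2]
gripper_width: 35.7
gripper_force: 25.0
```

```bash
python3 - <<'E'
from h import *
s=state();print(s["time_s"],s["ee_pos"],s["ee_rot"],s["gripper_width"])
i,a=grab("wrist","w3"); np.save("w3T.npy",i["T"])
print(proj(i,[[509.7,-154.2,36],[509.7,-154.2,90]]))
E
```

```text
5.3333 [ 459.04497391 -158.39746054  127.59201555] [-1.79953178e+02  5.55411279e-02  5.94431188e+00] 35.67129655678552
[[281.86051231 149.9463625 ]
 [282.15978553 157.99381554]]
```

View pics/w3.png

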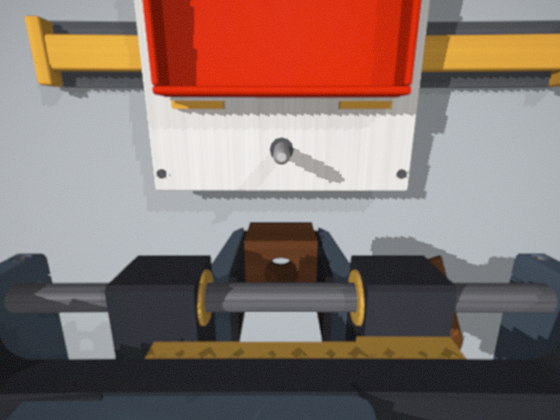

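The wrist view shows the held block at columns 245–318 and the stud at about (282,152). The tray rim is level in the image, so the tool is square to the carriage. Refining the stud position.

```bash
python3 - <<'E'
from h import *
a=cv2.imread("pics/w3.png").astype(int); i=vision.camera_info("wrist"); i["T"]=np.load("w3T.npy")
g=a.max(2); sub=g[130:172,262:302]
for r in range(132,170,2): 
    w=np.where(g[r,262:302]<140)[0]; print(r,(w.min()+262,w.max()+262) if len(w) else None, end="; ")
B,G,R=a[:,:,0],a[:,:,1],a[:,:,2]; red=(R>110)&(G<70)&(B<70)
c=np.arange(175,395); e=np.array([(x,np.where(red[:110,x])[0].max()+.5) for x in c]); P=onz(i,e,66)[:,:2]
k=np.polyfit(P[:,1],P[:,0],1); yaw=-np.degrees(np.arctan(k[0])); print("\nyaw",yaw)
n=np.array([np.cos(np.radians(yaw)),np.sin(np.radians(yaw))]); st=np.array([509.7,-154.2]); print("dist rim-stud",(P.mean(0)-st)@n)
xs=[np.where(red[r])[0] for r in range(60,80)]
l=np.mean([x.min() for x in xs])-.5; rr=np.mean([x.max() for x in xs])+.5
q=onz(i,[(l,70),(rr,70)],66); t=np.array([-n[1],n[0]]); print("width",np.linalg.norm(q[0]-q[1]),"lateral of tray mid vs stud",((q[0]+q[1])[:2]/2-st)@t)
cv2.imwrite("pics/z4.png",cv2.resize(a[120:180,242:322].astype(np.uint8),(800,600),interpolation=2))
E
```

```text
132 None; 134 None; 136 None; 138 (np.int64(279), np.int64(283)); 140 (np.int64(275), np.int64(288)); 142 (np.int64(273), np.int64(290)); 144 (np.int64(271), np.int64(291)); 146 (np.int64(271), np.int64(291)); 148 (np.int64(270), np.int64(293)); 150 (np.int64(270), np.int64(293)); 152 (np.int64(271), np.int64(292)); 154 (np.int64(271), np.int64(292)); 156 (np.int64(287), np.int64(291)); 158 (np.int64(287), np.int64(289)); 160 (np.int64(276), np.int64(287)); 162 (np.int64(277), np.int64(285)); 164 None; 166 None; 168 None; 
yaw 5.974233490797938
dist rim-stud 39.49788662076434
width 177.20202323551035 lateral of tray mid vs stud 0.4315225986045047
```

View pics/z4.png

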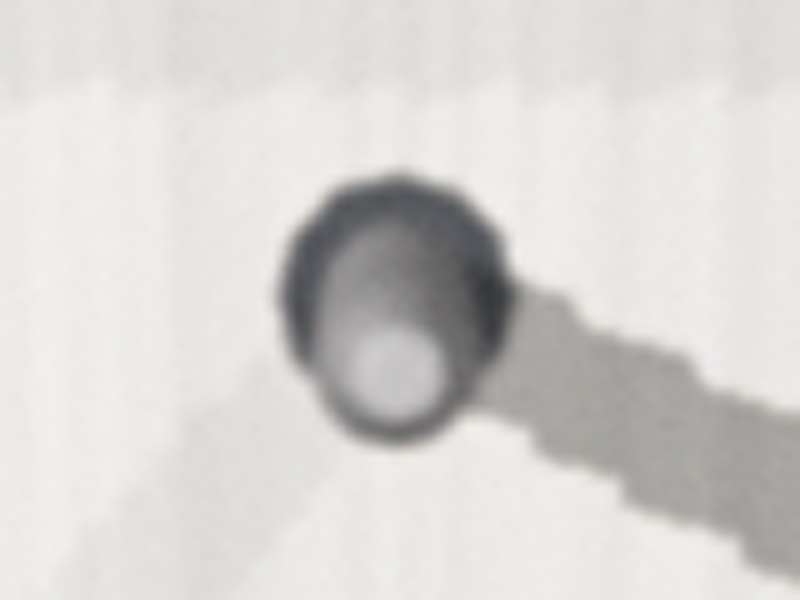

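Request:
servo_tool(rows=[[0.15,0,0,0,0.2],[0.254,0,0,0,0.2],[0.254,0,0,0,0.2],[0.254,0,0.06,0,0.2],[0.254,0,0.12,0,0.2],[0.254,0,0.14,0,0.2],[0.254,0,0.155,0,0.2],[0.254,0,0.17,0,0.2],[0.254,0,0.185,0,0.2],[0.254,0,0.2,0,0.2],[0.254,0,0.22,0,0.2],[0.254,0,0.24,0,0.2],[0.254,0,0.24,0,0.2]])

```text
time_s: 6.47
ee_pos: [509.5, -153.8, 79.2]
ee_rot: [-180.0, 0.1, 5.9]
force: [-0.3, 0.5, -1.6]
gripper_width: 35.8
gripper_force: 25.0
```

Request:
servo_tool(rows=[[0,0,0.05,0,0.2],[0,0,0.1,0,0.2],[0,0,0.14,0,0.2],[0,0,0.17,0,0.2],[0,0,0.185,0,0.2],[0,0,0.192,0,0.2],[0,0,0.196,0,0.2],[0,0,0.196,0,0.2],[0,0,0.196,0,0.2]])

```text
time_s: 7.22
ee_pos: [510.4, -154.0, 41.1]
ee_rot: [180.0, -0.0, 5.9]
force: [-0.3, 0.6, -0.1]
gripper_width: 35.7
gripper_force: 25.0
```

Request:
servo_tool(rows=[[0,0,0.004,0,0.2],[0,0,0.004,0,0.2],[0,0,0.004,0,0.6],[0,0,0.004,0,0.6],[0,0,0.004,0,0.6],[0,0,0.004,0,0.6],[0,0,-0.05,0,0.6],[0,0,-0.2,0,0.6],[0,0,-0.4,0,0.6],[0,0,-0.6,0,0.6],[0,0,-0.65,0,0.6]])

```text
time_s: 8.13
ee_pos: [513.4, -155.0, 177.1]
ee_rot: [179.7, -0.6, 5.9]
force: [0.8, -0.0, -0.4]
gripper_width: 55.2
gripper_force: 0.0
```

```bash
python3 - <<'E'
from h import *
print(state()["ee_pos"])
i,a=grab("scene","s1"); ti,t=grab("top","t1"); 
P=proj(i,[[510,-154,66],[574,160,30]]); print(P)
x,y=(P[0]-[50,40]).astype(int); x2,y2=295,290
Q=proj(ti,[[510,-154,60]])[0]; x3,y3=(Q-[30,22]).astype(int)
# strap in top / scene, rib
cv2.imwrite("pics/z5.png",np.hstack([cv2.resize(a[y:y+80,x:x+100,::-1],(400,300),interpolation=2),cv2.resize(t[y3:y3+45,x3:x3+60,::-1],(400,300),interpolation=2)]))
E
```

```text
[ 513.38441369 -154.99252656  177.13872492]
[[221.4396848  197.27142664]
 [285.48804766 289.23604375]]
```

View pics/z5.png

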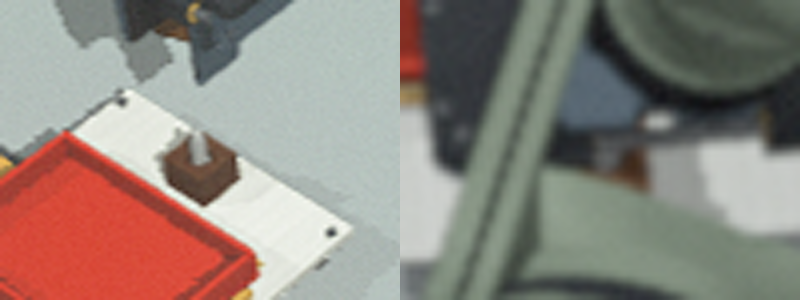

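The block is on the stud and flat on the plate. Now over to the strap for a wrist measurement.

Request:
servo_tool(rows=[[0.157,-0.7,-0.05,0,0.6],[0.157,-0.7,-0.05,0,0.6],[0.157,-0.7,-0.05,0,0.6],[0.157,-0.7,-0.05,0,0.6]])

```text
time_s: 8.57
ee_pos: [525.7, -7.7, 178.8]
ee_rot: [-179.9, 0.2, 6.0]
force: [0.8, -0.1, -0.4]
gripper_width: 55.0
gripper_force: 0.0
```

Request:
servo_tool(rows=[[0.157,-0.7,-0.05,0,0.6],[0.157,-0.7,-0.05,0,0.6],[0.157,-0.7,-0.05,0,0.6],[0.157,-0.7,-0.05,0,0.6]])

```text
time_s: 8.9
ee_pos: [542.8, 135.2, 188.5]
ee_rot: [-179.9, 0.2, 6.1]
force: [-0.2, 0.4, 0.4]
gripper_width: 54.7
gripper_force: 0.0
```

Request:
servo_tool(rows=[[0.157,-0.7,-0.05,-0.028,0.6],[0.157,-0.7,-0.05,-0.028,0.6],[0.157,-0.7,-0.05,-0.028,0.6],[0.157,-0.7,-0.05,-0.028,0.6],[0.157,-0.7,-0.05,-0.028,0.6],[0.157,-0.7,-0.05,-0.028,0.6],[0.157,-0.7,-0.05,-0.028,0.6]])

```text
time_s: 9.48
ee_pos: [559.4, 272.3, 198.8]
ee_rot: [179.9, 0.2, 8.4]
force: [-0.0, 0.2, 0.2]
gripper_width: 55.0
gripper_force: 0.0
```

```bash
python3 - <<'E'
from h import *
s=state(); print(s["time_s"],s["ee_pos"],s["ee_rot"])
i,a=grab("wrist","w4"); np.save("w4T.npy",i["T"]); a=a.astype(int)
t=cv2.imread("pics/top0.png").astype(int); ti=vision.camera_info("top")
g=(t[:,:,1]>t[:,:,2]+12)&(t[:,:,1]>t[:,:,0]+4); g[:,:95]=0; g[:,150:]=0; g[:140]=0; g[190:]=0
ys,xs=np.where(g); print("cup px",xs.min(),xs.max(),ys.min(),ys.max(), onz(ti,[((xs.min()+xs.max())/2,(ys.min()+ys.max())/2)],70))
print("pred center, grip top",proj(i,[[580,277,10],[591,279,36]]))
R,G,B=a[:,:,0],a[:,:,1],a[:,:,2]
m=((a.max(2)<160)&(R>B+15)).astype(np.uint8); m[230:]=0
for c in cv2.findContours(m,0,1)[0]:
    if cv2.contourArea(c)>300:
        r=cv2.minAreaRect(c); print(cv2.contourArea(c),r); P=cv2.boxPoints(r); print(P.round(1).tolist()); print(onz(i,P,10)[:,:2].round(1).tolist())
E
```

```text
9.4833 [559.4305272  272.33173066 198.81604995] [179.89220071   0.2063987    8.44569535]
cup px 106 138 149 178 [[545.47404334 437.14834824  70.        ]]
pred center, grip top [[278.75524432 167.6186451 ]
 [278.32806837 160.85464933]]
2384.0 ((278.7484436035156, 165.325439453125), (96.14205169677734, 27.176786422729492), 88.18170166015625)
[[263.6000061035156, 117.69999694824219], [290.79998779296875, 116.80000305175781], [293.8999938964844, 212.89999389648438], [266.70001220703125, 213.8000030517578]]
[[631.7, 301.4], [637.0, 272.1], [529.1, 251.3], [523.2, 283.1]]
1300.0 ((113.5054931640625, 93.95404815673828), (55.00666046142578, 99.95553588867188), 19.344327926635742)
[[71.0, 132.0], [104.0999984741211, 37.70000076293945], [156.0, 55.900001525878906], [122.9000015258789, 150.1999969482422]]
[[584.9, 508.6], [684.6, 472.0], [675.8, 419.5], [573.4, 452.6]]
1342.5 ((410.0, 13.5), (27.0, 74.0), 90.0)
[[373.0, 0.0], [447.0, 0.0], [447.0, 27.0], [373.0, 27.0]]
[[758.2, 209.0], [768.5, 136.8], [745.7, 129.7], [735.1, 203.5]]
```

The strap measures 110 mm long at yaw 10.3°, with its grip point at (591,279). There are 20 mm or more of clearance to the cup. Grasping.

Request:
servo_tool(rows=[[0.156,-0.005,0.2,-0.02,0.42],[0.156,-0.005,0.4,-0.02,0.42],[0.156,-0.005,0.6,-0.02,0.42],[0.156,-0.005,0.75,-0.02,0.42],[0.156,-0.005,0.85,-0.02,0.42],[0.156,-0.005,0.9,-0.02,0.42],[0.156,-0.005,0.93,-0.02,0.42],[0.156,-0.005,0.944,-0.02,0.42],[0.156,-0.005,0.944,-0.02,0.42],[0.156,-0.005,0.944,-0.02,0.05],[0.156,-0.005,0.944,-0.02,0.05],[0.156,-0.005,0.944,-0.02,0.05],[0.156,-0.005,0.944,-0.02,0.05],[0.156,-0.005,0.944,-0.02,0.05],[0.156,-0.005,0.944,-0.02,0.05],[0.156,-0.005,0.944,-0.02,0.05],[0.156,-0.005,0.944,-0.02,0.05]], force=30)

```text
time_s: 10.95
ee_pos: [591.4, 279.3, 12.7]
ee_rot: [-180.0, -0.1, 10.3]
force: [-1.2, -0.7, 6.3]
gripper_width: 11.9
gripper_force: 30.0
```

Request:
servo_tool(rows=[[0,0,-0.03,0,0.05],[0,0,-0.1,0,0.05],[0,0,-0.2,0,0.05],[0,0,-0.35,0,0.05],[0,0,-0.5,0,0.05],[0,0,-0.63,0,0.05],[-0.03,0.1,-0.63,0,0.05],[-0.088,0.3,-0.63,0,0.05],[-0.146,0.5,-0.63,0,0.05]])

```text
time_s: 11.7
ee_pos: [579.8, 175.5, 138.1]
ee_rot: [180.0, -0.0, 10.4]
force: [0.6, -0.8, -1.9]
gripper_width: 11.9
gripper_force: 30.0
```

Request:
servo_tool(rows=[[-0.058,0.2,0,0,0.05],[-0.117,0.4,0,0,0.05],[-0.175,0.6,0,0,0.05],[-0.229,0.786,0,0,0.05]])

```text
time_s: 12.03
ee_pos: [562.1, 10.7, 137.8]
ee_rot: [180.0, 0.0, 10.3]
force: [0.2, -0.0, -1.1]
gripper_width: 12.0
gripper_force: 30.0
```

Request:
servo_tool(rows=[[-0.058,0.2,0,0.02,0.05],[-0.117,0.4,0,0.048,0.05],[-0.175,0.6,0,0.048,0.05],[-0.213,0.73,0,0.048,0.05],[-0.229,0.7865,0,0.048,0.05],[-0.229,0.7865,0,0.048,0.05],[-0.229,0.7865,0,0.048,0.05],[-0.229,0.7865,0,0.048,0.05]])

```text
time_s: 12.7
ee_pos: [546.0, -148.7, 137.7]
ee_rot: [-179.9, 0.0, 6.0]
force: [0.2, 0.2, -0.8]
gripper_width: 11.6
gripper_force: 30.0
```

```bash
python3 - <<'E'
from h import *
s=state(); print(s["time_s"],s["ee_pos"],s["ee_rot"],s["force"],s["gripper_width"])
i,a=grab("wrist","w5"); np.save("w5T.npy",i["T"]); a=a.astype(int)
si,b=grab("scene","s2")
zs=s["ee_pos"][2]-12+0
n=np.array([np.cos(np.radians(5.95)),np.sin(np.radians(5.95))]);o=np.array([510.2,-154.1])
t=np.array([-n[1],n[0]])
print("zs",zs,"pred toe corners",proj(i,[[*(o+80*n+w*t),zs+10] for w in(15,-15)]).round(1).tolist())
R,G,B=a[:,:,0],a[:,:,1],a[:,:,2]
m=((R<140)&(R>B+15)&(G>B-5)&(R-G<60)).astype(np.uint8); m[260:]=0
for c in cv2.findContours(m,0,1)[0]:
    if cv2.contourArea(c)>300: r=cv2.minAreaRect(c); print(cv2.contourArea(c),r,cv2.boundingRect(c))
x,y=(proj(si,[[510,-154,90]])[0]-[50,50]).astype(int)
w=a[100:400,140:420].astype(np.uint8)
cv2.imwrite("pics/z6.png",np.hstack([cv2.resize(b[y:y+90,x:x+100,::-1],(444,400),interpolation=2),cv2.resize(w[:,:,::-1],(356,400))]))
E
```

```text
12.7 [ 546.04633302 -148.69891212  137.74472293] [-1.79941894e+02  1.91585517e-02  5.99439633e+00] [ 0.22530757  0.15826213 -0.79315918] 11.633011502191533
zs 125.74472293111711 pred toe corners [[256.6, 178.5], [310.6, 178.6]]
3265.0 ((280.5, 218.0), (82.0, 51.0), 90.0) (255, 177, 52, 83)
```

The toe's position in the hand agrees with the prediction to about 1 mm, apart from a small settling lag. Lowering onto the stud.

Request:
servo_tool(rows=[[0,0,0.05,0,0.05],[0,0,0.11,0,0.05],[0,0,0.15,0,0.05],[0,0,0.16,0,0.05],[0,0,0.17,0,0.05],[0,0,0.18,0,0.05],[0,0,0.19,0,0.05],[0,0,0.2,0,0.05],[0,0,0.21,0,0.05],[0,0,0.22,0,0.05],[0,0,0.23,0,0.05],[0,0,0.24,0,0.05],[0,0,0.25,0,0.05],[0,0,0.25,0,0.05]])

```text
time_s: 13.97
ee_pos: [545.7, -150.2, 87.5]
ee_rot: [-180.0, 0.0, 5.9]
force: [-0.5, 0.1, -0.8]
gripper_width: 11.8
gripper_force: 30.0
```

Request:
servo_tool(rows=[[0,0,0.01,0,0.05],[0,0,0.02,0,0.05],[0,0,0.027,0,0.05],[0,0,0.032,0,0.05],[0,0,0.036,0,0.05],[0,0,0.039,0,0.05],[0,0,0.042,0,0.05],[0,0,0.042,0,0.05],[0,0,0.042,0,0.05]])

```text
time_s: 14.72
ee_pos: [546.0, -150.3, 79.6]
ee_rot: [180.0, -0.0, 5.9]
force: [0.5, -0.8, -0.8]
gripper_width: 11.6
gripper_force: 30.0
```

Commanded z is now 79.6 and there is no contact yet. Creeping down in 0.2 mm steps.

Request:
servo_tool(rows=[[0,0,0.001,0,0.05],[0,0,0.002,0,0.05],[0,0,0.003,0,0.05],[0,0,0.004,0,0.05],[0,0,0.005,0,0.05],[0,0,0.005,0,0.05]])

```text
time_s: 15.22
ee_pos: [546.0, -150.3, 78.7]
ee_rot: [180.0, -0.0, 5.9]
force: [-0.1, 0.1, 0.4]
gripper_width: 11.7
gripper_force: 30.0
```

Request:
servo_tool(rows=[[0,0,0.001,0,0.05],[0,0,0.002,0,0.05],[0,0,0.003,0,0.05],[0,0,0.003,0,0.05]])

```text
time_s: 15.55
ee_pos: [546.0, -150.3, 78.7]
ee_rot: [180.0, -0.0, 5.9]
force: [-2.2, 0.8, 5.8]
gripper_width: 11.7
gripper_force: 30.0
```

Contact is gentle at about 6 N. Releasing and rising.

Request:
servo_tool(rows=[[0,0,-0.002,0,0.05],[0,0,-0.002,0,0.2],[0,0,-0.002,0,0.3],[0,0,-0.002,0,0.35],[0,0,-0.002,0,0.35],[0,0,-0.002,0,0.35],[0,0,-0.03,0,0.35],[0,0,-0.1,0,0.35],[0,0,-0.25,0,0.35],[0,0,-0.45,0,0.35],[0,0,-0.6,0,0.35]])

```text
time_s: 16.47
ee_pos: [546.4, -150.4, 200.8]
ee_rot: [180.0, -0.1, 5.9]
force: [0.7, -0.7, -0.1]
gripper_width: 31.6
gripper_force: 0.0
```

Request:
servo_tool(rows=[[-0.2,0,-0.2,0,0.35],[-0.4,0,-0.4,0,0.35],[-0.6,0,-0.4,0,0.35],[-0.7,0,-0.4,0,0.35],[-0.7,0,-0.4,0,0.35],[-0.7,0,-0.4,0,0.35],[-0.7,0,-0.4,0,0.35]])

```text
time_s: 17.05
ee_pos: [407.2, -164.8, 278.4]
ee_rot: [180.0, -0.1, 5.9]
force: [-0.2, -0.3, -0.4]
gripper_width: 31.9
gripper_force: 0.0
```

```bash
python3 - <<'E'
from h import *
s=state(); print(s["time_s"],s["ee_pos"],s["force"],s["gripper_width"])
i,a=grab("wrist","w6"); si,b=grab("scene","s3"); 
n=np.array([np.cos(np.radians(5.95)),np.sin(np.radians(5.95))]);o=np.array([510.2,-154.1]);t=np.array([-n[1],n[0]])
P=proj(i,[[*(o+80*n+w*t),76] for w in(15,-15)]+[[*(o-30*n+w*t),76] for w in(15,-15)]+[[*o,90]]); print(P.round(1).tolist())
u=P[:4].mean(0); x,y=np.maximum((u-[90,90]).astype(int),0)
x2,y2=(proj(si,[[530,-152,70]])[0]-[55,50]).astype(int)
cv2.imwrite("pics/z7.png",np.hstack([cv2.resize(b[y2:y2+100,x2:x2+100,::-1],(400,400),interpolation=2),cv2.resize(a[y:y+180,x:x+180,::-1],(400,400),interpolation=2)])); print(x,y)
# tray shift: red in scene before/after
f=cv2.imread("pics/scene0.png")[:,:,::-1]
for g in(f,b):
    g=g.astype(int); m=(g[:,:,0]>120)&(g[:,:,1]<90)&(g[:,:,2]<80); m[:,:150]=0; m[:,245:]=0; m[:205]=0; m[262:]=0; ys,xs=np.where(m); print(len(xs),xs.max(),ys.max(), [np.where(m[:,c])[0].max() for c in range(165,230,13)],[np.where(m[r])[0].max() for r in range(228,250,5)],[np.where(m[r])[0].min() for r in range(218,250,7)])
E
```

```text
17.05 [ 407.15666632 -164.81813555  278.35679147] [-0.24812113 -0.3447648  -0.40589729] 31.908168906237844
[[265.9, 10.3], [294.8, 10.4], [267.2, 120.6], [293.5, 120.6], [280.4, 91.5]]
190 0
2844 234 260 [np.int64(234), np.int64(244), np.int64(254), np.int64(257), np.int64(246)] [np.int64(234), np.int64(232), np.int64(226), np.int64(220), np.int64(215)] [np.int64(154), np.int64(154), np.int64(162), np.int64(171), np.int64(181)]
2696 234 260 [np.int64(234), np.int64(244), np.int64(254), np.int64(257), np.int64(246)] [np.int64(234), np.int64(232), np.int64(226), np.int64(220), np.int64(215)] [np.int64(154), np.int64(154), np.int64(162), np.int64(172), np.int64(181)]
```

View pics/z7.png

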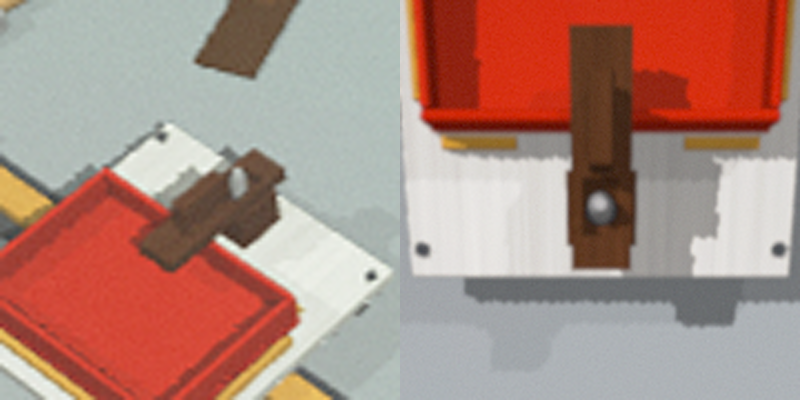

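The strap lies on the block and the near rim with the stud through its slot, square to the tray. The tray's edges have not moved, to within a pixel. Handing in.

```bash
python3 -c "
from h import *
print(job_done())"
```

```text
the job is handed in; nothing more can be done
None
```

The clamp is built and handed in at about 17 s of the 58 s allowed: the tall block is flat on the stud and the strap lies across block and near rim, touched down at about 6 N, with no tray movement visible in the camera check.

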